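# Garlic from the tilt-out bin

### The arm

A 6-joint arm with a two-finger parallel gripper is mounted at the origin on a cart in front of the work surface, level with it; the furniture and walls round the work are solid. World frame = base frame: x ahead of the robot, y to its left, z up, the work surface at z = 0. Lengths are in mm, angles in degrees, forces in N, time in s.
With the tool pointing down it reaches from about 350 to 850 mm from the base axis. Payload 8.1 kg.
Tool frame: the origin (TCP) lies between the finger pads; the fingertips stand 25 mm ahead of it and the grasp point (between the pads) lies 6 mm ahead of it (r.tcp_to_tips is the distance from the TCP to the fingertips, in mm); z points along the fingers, y is the line along which they close (so a half turn about z gives the same grasp; the last joint's range is limited). The gripper opens to 85 mm and grips with 20 to 120 N. Pads are 22 mm wide; open, the fingers measure 114 mm over their backs; the gripper's body (76 mm by 85 mm) begins 54 mm behind the grasp point. The pads swing forward as they close: fully open they stand 13 mm farther back than shut.
Start: joints at [58.19, 7.471, 85.268, -0, 87.261, -4.893], TCP at [271.605, 535.01, 256.292] pointing down, gripper open.
Joint ranges: [-169.43, 169.43], [-51.17, 129.36], [1.28, 143.12], [-76.62, 256.62], [0, 156.53], [-152.29, 152.29]. Speed limits (degrees/s): [136.94, 136.94, 159.86, 180, 180, 180].

### API

Orientations are given as [roll, pitch, yaw] about the fixed x, y, z axes, in that order (R = Rz(yaw) Ry(pitch) Rx(roll)).
In Python, from bench import r gives the robot as it stands.
- The arm moves only by the tool apply_moves, never from a script. Its arguments are lists of equal length, an entry for each row: "angular": the turn, a rotation vector about the world's x, y, z in units of 8 degrees (1.0 is 8 degrees), a list of three; "travel": the shift along the world's x, y, z in units of 40 mm (1.0 is 40 mm), a list of three; "jaw": the opening, from 0 (shut) to 1 (fully open). A call has 1 to 20 rows; each row shifts and turns the commanded pose from where the row before left it; what a row does not reach is not made up. A row lasts 1/8 s, in which the tool goes at most 62.5 mm and 10.7 degrees, less where a joint would pass 70% of its speed; a pose out of reach is approached as far as the arm can. A call is refused whole if a number of a shift passes 1 or a number of a turn 1, either way. A call with a gripper value outside its range is refused whole. The fingers move at their own pace and stop on an object; "force" is the grip in N (left out, the last holds). Time passes only in rows, so rows that do not move let the fingers close. It gives the time, the measured TCP pose, the force, the opening and the grip force at its end, in the units of the state.
- r.sense(): the state, without advancing time (a new reading comes with each control period).
- r.snapshot(name): name is "scene" or "top" or "wrist"; returns a dict with "color" (420x560x3 uint8, red, green, blue), "fx", "fy", "cx", "cy" (pixels), "R" (3x3) and "t" (3): a world point X has camera coordinates R X + t; the wrist camera has in their place "mount" (4x4, takes a point from camera to tool coordinates, whose origin is the TCP and whose axes are the flange's). Camera axes: x right, y down, z forward; pixel columns grow to the right and rows downward; lengths in mm; the calibration is good to about 2 mm. A picture is of the moment at which its call begins: read the wrist's pose just before it. There is no depth.
- r.hand_in(): hands the job in; it is judged then, once.
The state is a dict: "time": time; "joint_pos": joint angles; "qd": joint speeds; "joint_efforts": joint torques, N m; "tool_pos": TCP position; "tcp_rot": TCP orientation; "ft_force": force on the tool from outside, world axes, zero at the start; "wrist_torque": the same for the moment, N m; "finger_gap": finger opening in mm; "grip_force": force on a finger pad.
Only numpy, scipy, OpenCV 4.12 (cv2) and the standard library are available. Lean on these libraries where they do the work, as an engineer would, in place of code of your own. Each camera call takes 0.05 s, during which the arm holds its last target. There are 200 camera calls.

### The job

Of the two clear tilt-out bins in the wooden rack, one holds a garlic bulb and the other a lemon. Swing the garlic's bin forward by its bar handle as far as it goes, then take the bulb out of its mouth and put it in the white bowl. At the end leave that bin swung out and the lemon's bin shut.

Things in the scene. Friction and masses are not known exactly. Their poses are not given: they have to be found in the camera images.
- rack: Fixed light-wood rack, 345 mm wide, 182 high, with two clear bins side by side, middles 82.5 mm left and right of its origin. Origin: on the worktop below the middle of the bins' hinge line, which runs along y, 30 mm up. x to the rack's back, y to the left, z up. Its roof spans 45 to 105 mm behind the hinge line. Bin inside: 135 mm wide, 70 deep; floor 60 mm up when shut, back wall 15 mm high.
- bin_left (a joint): Left bin (+y of the rack), angle about its hinge: 0 = shut, front panel upright over the hinge line; grows as it swings to the robot; 1.1 rad = fully out, at its stop. Stiff hinge: stays where left, needs 2 to 5 N at the handle. Fully out, the front panel is a floor sloping 27 degrees, rising to the robot; the contents lie on it just in front of the hinge line, clear of the roof.
- bin_right (a joint): The same for the right bin (-y of the rack).
- bin_left_handle (a point): Middle of the left bin's handle: a steel bar 12 mm thick, 78 mm straight and level along the rack's y, on two posts, 51 mm over the front panel's top edge. Shut: 215 mm above the worktop (33 over the roof, which begins 42 mm behind it), 3 mm behind the hinge line. It swings at 185 mm radius about the hinge line, down to 116 mm high, 163 mm in front of the hinge line.
- bin_right_handle (a point): The same for the right bin's handle.
- garlic_mid (a point): Centre of the garlic bulb, a roundish pale bulb about 56 mm across and 56 mm high, 34 g, which lies loose in one of the two bins (either one; a yellow lemon lies in the other) and may roll forward on to the front panel as the bin swings out.
- bowl_in (a point): Centre of the inner floor of the loose white ceramic bowl, 170 mm across the rim, 55 mm high, 0.5 kg; it stands upright on the worktop to the right of the rack, its inner floor a few mm above the worktop.
Not all that is in view belongs to the job. Of the things that look like the part that bears garlic_mid, the largest one is meant.

How it is judged:
By the outcome, as a careful person would: the job done as asked, in the order asked, and still so for the second after the job is handed in, with the robot touching nothing.
It also fails if it takes over 54 s, if anything falls off the work surface, if the arm or the gripper's body presses on something with over 40 N, if the wrist force passes 120 N, or if a joint passes its speed limit or range.

## Working session

There is one attempt and no reset: what is moved stays moved. The work goes in short steps, Python scripts to look and compute and a tool call to move; the robot and the scene stay as the last step left them, time stands still between calls to the robot, and variables do not carry over. Pictures are saved under pics/ and viewed, at most 10 in all, crops included, and the job is handed in when it is done.

Besides the shell and the picture viewer there is one more tool, called after "Request:" as name(argument=value, ...) on one line, values as JSON. apply_moves: Moves the arm, as the interface text tells. Its arguments: {"type":"object","properties":{"angular":{"type":"array"},"travel":{"type":"array"},"jaw":{"type":"array"},"force":{"type":"number"}},"required":["angular","travel","jaw"]}

```bash
mkdir -p pics; cat > h.py <<'E'
from bench import r
import cv2, numpy as np, pickle
def snap(n,f):
    s=r.sense(); d=r.snapshot(n); cv2.imwrite(f'pics/{f}.png',d['color'][:,:,::-1])
    pickle.dump((s,d),open(f'pics/{f}.pkl','wb')); return s,d
def cam(s,d):
    K=np.array([[d['fx'],0,d['cx']],[0,d['fy'],d['cy']],[0,0,1]])
    if 'R' in d: return K,np.array(d['R']),np.array(d['t']).ravel()
    from scipy.spatial.transform import Rotation as Ro
    T=np.eye(4);T[:3,:3]=Ro.from_euler('xyz',s['tcp_rot'],degrees=True).as_matrix();T[:3,3]=s['tool_pos']
    T=np.linalg.inv(T@np.array(d['mount'])); return K,T[:3,:3],T[:3,3]
def ray(f,u,v):
    K,R,t=cam(*pickle.load(open(f'pics/{f}.pkl','rb')))
    return -R.T@t, R.T@np.linalg.solve(K,[u,v,1])
def onz(f,u,v,z):
    c,d=ray(f,u,v); return c+d*(z-c[2])/d[2]
def proj(f,X):
    K,R,t=cam(*pickle.load(open(f'pics/{f}.pkl','rb'))); p=K@(R@np.array(X)+t); return p[:2]/p[2]
def two(f,p,g,q):
    a,d=ray(f,*p); b,e=ray(g,*q)
    m=np.linalg.lstsq(np.c_[d,-e],b-a,rcond=None)[0]
    P,Q=a+d*m[0],b+e*m[1]; return (P+Q)/2,np.linalg.norm(P-Q)
E
python3 - <<'E'
from h import *
a=snap('scene','s0')[1]['color'];b=snap('top','t0')[1]['color']
E
ls
```

```text
h.py
pics
```

View pics/s0.png

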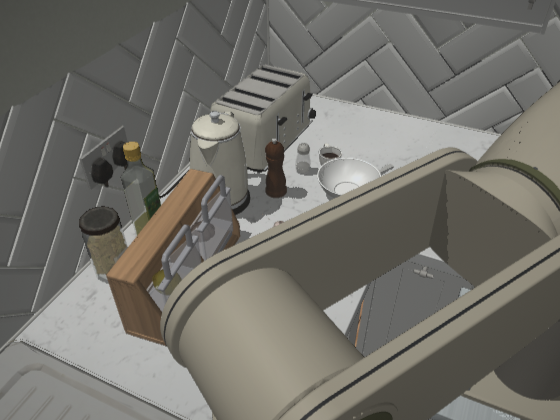

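View pics/t0.png

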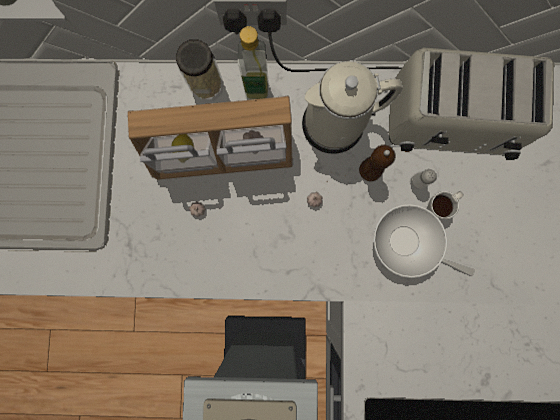

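The top view shows the lemon (yellow) in the left bin near (180,143). A pale or brown bulb sits in the right bin near (253,135), and the bowl is at about (410,242). The small bulbs on the worktop are decoys. I'll zoom in for the handle.

```bash
python3 - <<'E'
from h import *
im=cv2.imread('pics/t0.png')[85:215,120:310]
cv2.imwrite('pics/c0.png',cv2.resize(im,None,fx=4,fy=4,interpolation=cv2.INTER_CUBIC))
c,_=ray('t0',0,0);print(c)
for p in [(129,112),(290,98)]: print('roof',onz('t0',*p,182))
for p in [(218,149),(287,142),(142,155)]: print(onz('t0',*p,215))
im=cv2.imread('pics/t0.png'); m=cv2.inRange(im,(170,170,170),(255,255,255))
print('bowl',onz('t0',410,242,55),onz('t0',404,241,4),onz('t0',374,242,55),onz('t0',446,242,55))
E
```

```text
[455.38513752 -71.67556137 986.3471576 ]
roof [747.47610398 257.45268141 182.        ]
roof [781.32452096 -82.32902568 182.        ]
[660.83240363  60.32506562 215.        ]
[676.74836593 -77.09653463 215.        ]
[646.73452153 212.40580967 215.        ]
bowl [ 487.72828152 -366.87074361   55.        ] [ 491.69645408 -368.4916073     4.        ] [ 486.32705558 -283.73317978   55.        ] [ 489.12427854 -449.69806455   55.        ]
```

View pics/c0.png

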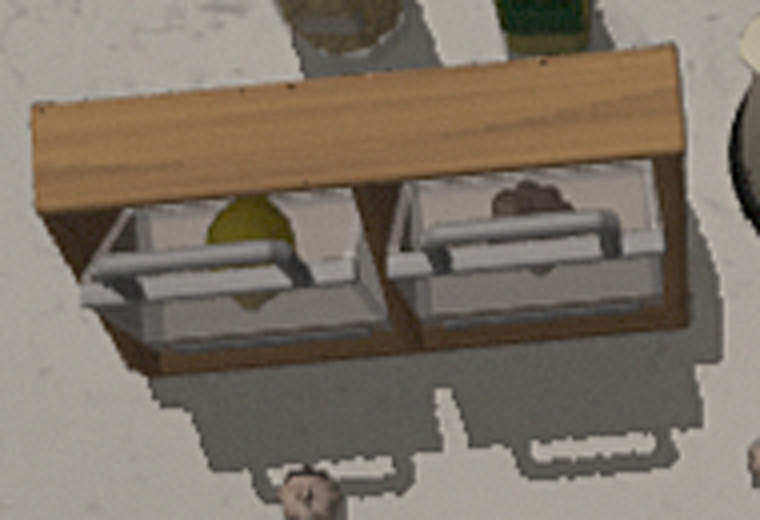

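```bash
python3 - <<'E'
from h import *
from scipy.spatial.transform import Rotation as Ro
s=r.sense();print(s['tcp_rot']);print(Ro.from_euler('xyz',s['tcp_rot'],degrees=True).as_matrix().round(3))
A=onz('t0',227.3,143.5,217);B=onz('t0',272.8,138.5,217);print(A,B,(A+B)/2,np.degrees(np.arctan2(A[0]-B[0],B[1]-A[1])))
for p in [(129,112),(290,96)]: print('roofback',onz('t0',*p,182))
for p in [(129.5,137.5),(291,123)]: print('rooffront',onz('t0',*p,182))
E
```

```text
[-1.79902401e+02 -8.16444206e-03  1.53080956e+02]
[[-0.892  0.453 -0.001]
 [ 0.453  0.892 -0.001]
 [ 0.    -0.002 -1.   ]]
[671.74129068  41.77182762 217.        ] [683.00001782 -48.7309783  217.        ] [677.37065425  -3.47957534 217.        ] -172.9087237063635
roofback [747.47610398 257.45268141 182.        ]
roofback [785.70403406 -82.2724512  182.        ]
rooffront [692.11387818 253.07960588 182.        ]
rooffront [727.04345324 -85.11793125 182.        ]
```

Request:
apply_moves(angular=[[0,0,-0.4725],[0,0,-0.4725],[0,0,-0.4725],[0,0,-0.4725],[0,0,-0.4725],[0,0,-0.4725],[0,0,-0.4725],[0,0,-0.4725],[0,0,-0.4725],[0,0,-0.4725],[0,0,-0.4725],[0,0,-0.4725],[0,0,-0.4725],[0,0,-0.4725],[0,0,-0.4725],[0,0,0],[0,0,0]], travel=[[0.676,-0.8975,0.107],[0.676,-0.8975,0.107],[0.676,-0.8975,0.107],[0.676,-0.8975,0.107],[0.676,-0.8975,0.107],[0.676,-0.8975,0.107],[0.676,-0.8975,0.107],[0.676,-0.8975,0.107],[0.676,-0.8975,0.107],[0.676,-0.8975,0.107],[0.676,-0.8975,0.107],[0.676,-0.8975,0.107],[0.676,-0.8975,0.107],[0.676,-0.8975,0.107],[0.676,-0.8975,0.107],[0,0,0],[0,0,0]], jaw=[0.6,0.6,0.6,0.6,0.6,0.6,0.6,0.6,0.6,0.6,0.6,0.6,0.6,0.6,0.6,0.6,0.6], force=20)

```text
time: 2.22
tool_pos: [676.9, -3.4, 319.6]
tcp_rot: [-179.9, -0.0, 96.4]
ft_force: [-0.5, 0.8, -0.1]
finger_gap: 51.3
grip_force: 0.0
```

```bash
python3 - <<'E'
from h import *
s,d=snap('wrist','w1'); print(proj('w1',[677,-3.5,215]))
print(s['tool_pos'],s['tcp_rot'])
E
```

```text
[282.52649364 219.69283527]
[676.89574732  -3.35957416 319.63366129] [-1.79916650e+02 -3.86261572e-02  9.63869213e+01]
```

View pics/w1.png

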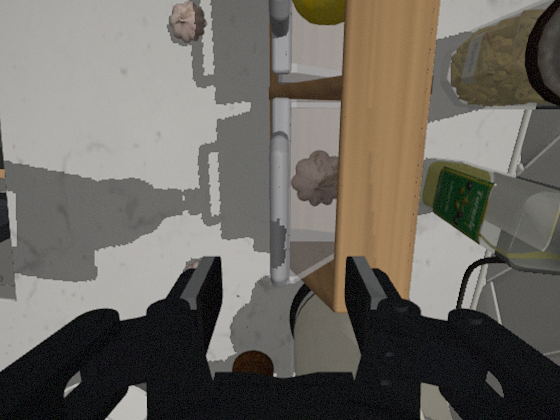

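The wrist view shows the right bin's bar at column 280, rows 130–283, centred between the fingers. The bulb is behind it at (318,178). I'll descend and enclose the bar loosely.

Request:
apply_moves(angular=[[0,0,0],[0,0,0],[0,0,0],[0,0,0],[0,0,0],[0,0,0],[0,0,0],[0,0,0],[0,0,0]], travel=[[-0.03,0.1,-0.5],[0,0,-0.5],[0,0,-0.5],[0,0,-0.5],[0,0,-0.5],[0,0,0],[0,0,0],[0,0,0],[0,0,0]], jaw=[0.6,0.6,0.6,0.6,0.6,0.6,0.2,0.2,0.2])

```text
time: 3.4
tool_pos: [676.2, 0.4, 221.6]
tcp_rot: [180.0, 0.0, 96.4]
ft_force: [-3.5, -0.4, 3.0]
finger_gap: 17.3
grip_force: 1.6
```

```bash
python3 - <<'E'
import numpy as np
th=np.linspace(0,1.1,14)-.016
x=-185*np.sin(th);z=185*np.cos(th)
e=np.array([.9938,.1115])
for a,b in zip(np.diff(x),np.diff(z)): print([round(a*e[0]/40,2),round(a*e[1]/40,3),round(b/40,2)],end=', ')
E
```

```text
[np.float64(-0.39), np.float64(-0.044), np.float64(-0.01)], [np.float64(-0.39), np.float64(-0.043), np.float64(-0.04)], [np.float64(-0.38), np.float64(-0.043), np.float64(-0.08)], [np.float64(-0.37), np.float64(-0.042), np.float64(-0.11)], [np.float64(-0.36), np.float64(-0.041), np.float64(-0.14)], [np.float64(-0.35), np.float64(-0.039), np.float64(-0.17)], [np.float64(-0.33), np.float64(-0.038), np.float64(-0.2)], [np.float64(-0.32), np.float64(-0.036), np.float64(-0.23)], [np.float64(-0.3), np.float64(-0.033), np.float64(-0.25)], [np.float64(-0.27), np.float64(-0.031), np.float64(-0.28)], [np.float64(-0.25), np.float64(-0.028), np.float64(-0.3)], [np.float64(-0.22), np.float64(-0.025), np.float64(-0.32)], [np.float64(-0.2), np.float64(-0.022), np.float64(-0.34)],
```

Request:
apply_moves(angular=[[0,0,0],[0,0,0],[0,0,0],[0,0,0],[0,0,0],[0,0,0],[0,0,0],[0,0,0],[0,0,0],[0,0,0],[0,0,0],[0,0,0],[0,0,0],[0,0,0]], travel=[[-0.39,-0.044,-0.01],[-0.39,-0.043,-0.04],[-0.38,-0.043,-0.08],[-0.37,-0.042,-0.11],[-0.36,-0.041,-0.14],[-0.35,-0.039,-0.17],[-0.33,-0.038,-0.2],[-0.32,-0.036,-0.23],[-0.3,-0.033,-0.25],[-0.27,-0.031,-0.28],[-0.25,-0.028,-0.3],[-0.22,-0.025,-0.32],[-0.2,-0.022,-0.34],[0,0,0]], jaw=[0.2,0.2,0.2,0.2,0.2,0.2,0.2,0.2,0.2,0.2,0.2,0.2,0.2,0.2])

```text
time: 5.15
tool_pos: [509.7, -18.1, 120.2]
tcp_rot: [-179.9, -0.0, 96.4]
ft_force: [-0.1, 0.9, 0.3]
finger_gap: 17.3
grip_force: 0.0
```

Pull a few mm more, to be sure it reaches the stop.

Request:
apply_moves(angular=[[0,0,0],[0,0,0],[0,0,0],[0,0,0]], travel=[[-0.08,-0.01,-0.1],[-0.06,-0.006,0],[-0.06,-0.006,0],[0,0,0]], jaw=[0.2,0.2,0.2,0.2])

```text
time: 5.65
tool_pos: [507.4, -18.5, 118.5]
tcp_rot: [179.4, 0.0, 96.4]
ft_force: [29.5, 2.1, -21.3]
finger_gap: 17.1
grip_force: 14.9
```

```bash
python3 - <<'E'
from h import *
s,d=snap('top','t1'); im=cv2.imread('pics/t1.png')[85:235,120:320]
cv2.imwrite('pics/c1.png',cv2.resize(im,None,fx=4,fy=4,interpolation=cv2.INTER_CUBIC)); print(s['ft_force'])
E
```

```text
[ 29.47932722   2.08268043 -21.26907304]
```

View pics/c1.png

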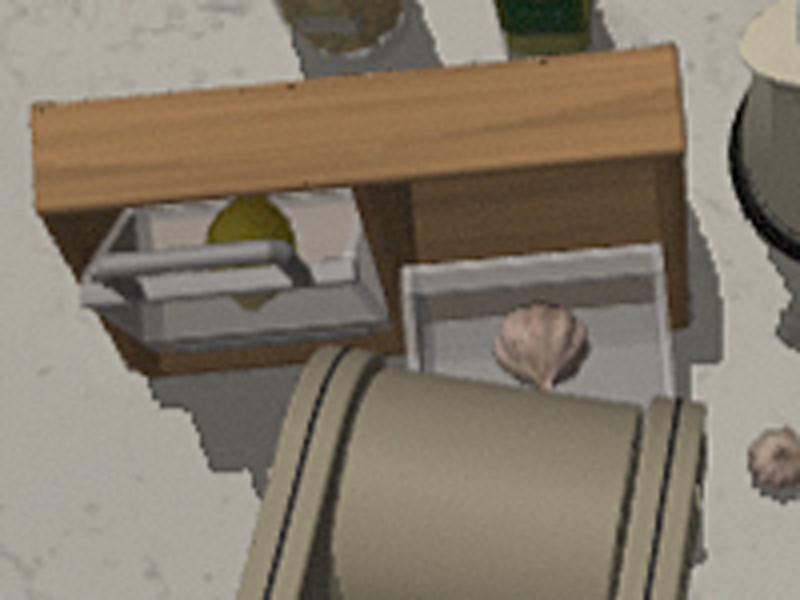

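The top view shows the right bin out, with a 30 N reaction at its stop. The bulb lies at crop (543,342), which is pixel (255.8,170.5), and the lemon's bin is shut. I'll let go, rise, and locate the bulb.

Request:
apply_moves(angular=[[0,0,0],[0,0,0],[0,0,0],[0,0,0],[0,0,0],[0,0,0],[0,0,0]], travel=[[0.09,0.01,0.06],[0,0,0],[0,0,0],[0,0,0.5],[0,0,0.9],[0,0,0.9],[0,0,0.9]], jaw=[0.2,0.4,0.4,0.4,0.4,0.4,0.6])

```text
time: 6.58
tool_pos: [505.8, -18.6, 249.1]
tcp_rot: [-180.0, -0.0, 96.4]
ft_force: [0.5, -0.1, 0.3]
finger_gap: 50.4
grip_force: 0.0
```

```bash
python3 - <<'E'
from h import *
print(onz('t1',255.75,170.3,83), r.sense()['joint_pos'])
E
```

```text
[646.4891461   -6.56410363  83.        ] [-7.90792387e+00 -6.95729589e+00  1.00495108e+02 -6.99098396e-03
  8.65020568e+01 -1.42839256e+01]
```

Request:
apply_moves(angular=[[0,0,0.9375],[0,0,0.9375],[0,0,0.9375],[0,0,0.9375],[0,0,0.9375],[0,0,0.9375],[0,0,0.9375],[0,0,0.9375],[0,0,0.9375],[0,0,0.9375],[0,0,0.9375],[0,0,0.9375],[0,0,0],[0,0,0]], travel=[[0.28,0.025,0],[0.28,0.025,0],[0.28,0.025,0],[0.28,0.025,0],[0.28,0.025,0],[0.28,0.025,0],[0.28,0.025,0],[0.28,0.025,0],[0.28,0.025,0],[0.28,0.025,0],[0.28,0.025,0],[0.28,0.025,0],[0,0,0],[0,0,0]], jaw=[1,1,1,1,1,1,1,1,1,1,1,1,1,1])

```text
time: 8.32
tool_pos: [640.3, -6.6, 247.8]
tcp_rot: [180.0, -0.0, -173.8]
ft_force: [-0.1, -0.7, -0.3]
finger_gap: 85.2
grip_force: 0.0
```

```bash
python3 - <<'E'
from h import *
s,d=snap('wrist','w2'); print(proj('w2',[640,-7,82]),proj('w2',[646,-6.5,83]),proj('w2',[646,13.5,83])); print(s['tool_pos'],s['tcp_rot'])
E
```

```text
[282.30885492 195.53580577] [282.12511835 203.15426613] [306.93863563 205.75571171]
[640.28203376  -6.61517256 247.83316708] [ 1.79993490e+02 -4.72566133e-02 -1.73785435e+02]
```

View pics/w2.png

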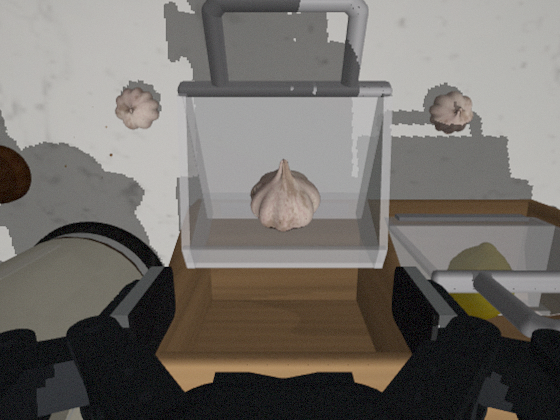

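The wrist view shows the bulb body centred at about (285,200), between the bin's side walls and clear of the roof. I'll descend and grip it gently.

Request:
apply_moves(angular=[[0,0,0],[0,0,0],[0,0,0],[0,0,0],[0,0,0],[0,0,0],[0,0,0],[0,0,0],[0,0,0],[0,0,0]], travel=[[0.02,0.05,-0.6],[0,0,-0.6],[0,0,-0.6],[0,0,-0.6],[0,0,-0.6],[0,0,-0.5],[0,0,-0.35],[0,0,0],[0,0,0],[0,0,0]], jaw=[1,1,1,1,1,1,1,1,1,1])

```text
time: 9.62
tool_pos: [642.5, -4.6, 95.4]
tcp_rot: [-180.0, 0.1, -173.6]
ft_force: [0.3, -0.9, 1.2]
finger_gap: 85.5
grip_force: 0.0
```

Request:
apply_moves(angular=[[0,0,0],[0,0,0],[0,0,0],[0,0,0],[0,0,0],[0,0,0]], travel=[[0,0,0],[0,0,0],[0,0,0],[0,0,0],[0,0,0],[0,0,0]], jaw=[0.7,0.5,0.4,0.4,0.4,0.4], force=20)

```text
time: 10.38
tool_pos: [641.8, -4.6, 94.7]
tcp_rot: [-180.0, 0.0, -173.6]
ft_force: [-3.4, 0.5, 5.8]
finger_gap: 53.8
grip_force: 20.7
```

Gripped, with a gap of 53.8 mm. Now I'll lift it.

Request:
apply_moves(angular=[[0,0,0],[0,0,0],[0,0,0],[0,0,0],[0,0,0],[0,0,0],[0,0,0],[0,0,0],[0,0,0]], travel=[[-0.05,0,0.2],[-0.05,0,0.4],[-0.05,0,0.5],[-0.05,0,0.6],[0,0,0.6],[0,0,0.6],[0,0,0.6],[0,0,0.5],[0,0,0]], jaw=[0.4,0.4,0.4,0.4,0.4,0.4,0.4,0.4,0.4])

```text
time: 11.5
tool_pos: [634.8, -4.7, 257.3]
tcp_rot: [-179.9, 0.3, -173.6]
ft_force: [0.4, 0.4, -0.6]
finger_gap: 53.9
grip_force: 21.2
```

```bash
python3 - <<'E'
from h import *
snap('wrist','w3'); print(r.sense()['joint_pos'])
E
```

```text
[-5.04702534e+00  1.26341270e+01  7.96061038e+01 -1.74944272e-03
  8.76406631e+01 -1.01432060e+02]
```

View pics/w3.png

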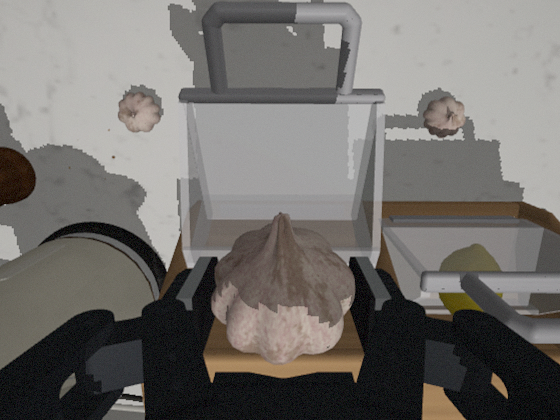

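The picture shows the bulb firmly held and the empty bin still out. Next is the bowl.

Request:
apply_moves(angular=[[0,0,-0.375],[0,0,-0.375],[0,0,-0.375],[0,0,-0.375],[0,0,-0.375],[0,0,-0.375],[0,0,-0.375],[0,0,-0.375],[0,0,-0.375],[0,0,-0.375],[0,0,-0.375],[0,0,-0.375],[0,0,0],[0,0,0]], travel=[[-0.304,-0.754,0],[-0.304,-0.754,0],[-0.304,-0.754,0],[-0.304,-0.754,0],[-0.304,-0.754,0],[-0.304,-0.754,0],[-0.304,-0.754,0],[-0.304,-0.754,0],[-0.304,-0.754,0],[-0.304,-0.754,0],[-0.304,-0.754,0],[-0.304,-0.754,0],[0,0,0],[0,0,0]], jaw=[0.4,0.4,0.4,0.4,0.4,0.4,0.4,0.4,0.4,0.4,0.4,0.4,0.4,0.4])

```text
time: 13.3
tool_pos: [487.5, -365.8, 252.9]
tcp_rot: [180.0, -0.1, 150.4]
ft_force: [0.3, 0.5, -0.3]
finger_gap: 53.6
grip_force: 21.2
```

```bash
python3 - <<'E'
from h import *
snap('wrist','w4'); print(proj('w4',[488,-367,55]),proj('w4',[491,-368,4]))
E
```

```text
[281.3286967  189.42783533] [282.11140593 181.9006326 ]
```

View pics/w4.png

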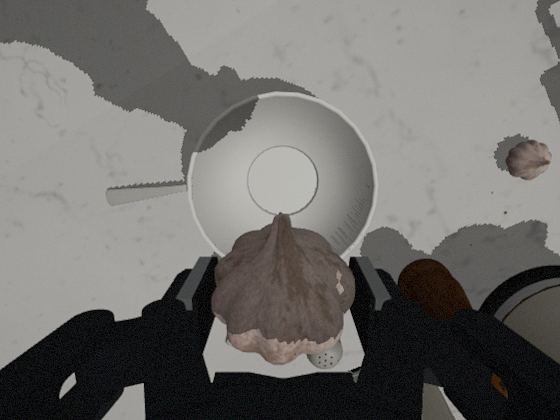

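The bowl is well centred below: its floor is at (283,180), as predicted. I'll lower, release and retreat.

Request:
apply_moves(angular=[[0,0,0],[0,0,0],[0,0,0],[0,0,0],[0,0,0],[0,0,0],[0,0,0],[0,0,0],[0,0,0],[0,0,0],[0,0,0]], travel=[[0,0,-0.6],[0,0,-0.6],[0,0,-0.6],[0,0,-0.6],[0,0,-0.6],[0,0,-0.6],[0,0,-0.6],[0,0,-0.4],[0,0,-0.3],[0,0,-0.1],[0,0,0]], jaw=[0.4,0.4,0.4,0.4,0.4,0.4,0.4,0.4,0.4,0.4,0.4])

```text
time: 14.72
tool_pos: [487.9, -366.6, 54.4]
tcp_rot: [-180.0, 0.0, 150.4]
ft_force: [-0.2, 0.6, 0.7]
finger_gap: 53.3
grip_force: 21.2
```

Request:
apply_moves(angular=[[0,0,0],[0,0,0],[0,0,0],[0,0,0],[0,0,0],[0,0,0],[0,0,0],[0,0,0],[0,0,0],[0,0,0],[0,0,0],[0,0,0],[0,0,0]], travel=[[0,0,-0.2],[0,0,0],[0,0,0],[0,0,0],[0,0,0],[0,0,0.3],[0,0,0.6],[0,0,0.8],[0,0,0.9],[0,0,0.9],[0,0,0.9],[0,0,0.4],[0,0,0]], jaw=[0.4,0.4,0.7,0.8,0.85,0.85,0.85,0.85,0.85,0.85,0.85,0.85,0.85])

```text
time: 16.35
tool_pos: [488.3, -367.0, 239.6]
tcp_rot: [-180.0, 0.2, 150.4]
ft_force: [0.1, -0.1, 0.4]
finger_gap: 72.9
grip_force: 0.0
```

```bash
python3 - <<'E'
from h import *
snap('wrist','w5'); snap('top','t5')
a=cv2.imread('pics/w5.png');b=cv2.imread('pics/t5.png')[60:300,110:510]
cv2.imwrite('pics/c5.png',np.vstack([cv2.resize(a,(400,300)),b]))
E
```

```text
(no output)
```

View pics/c5.png

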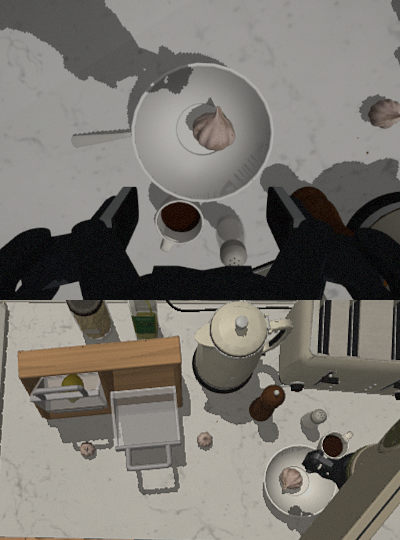

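The bulb lies in the bowl at (213,130) in the wrist half. The right bin is fully out and the lemon's bin is shut. The arm is clear, so I'm handing in.

```bash
python3 -c "
from bench import r
print(r.hand_in())"
```

```text
the job is handed in; nothing more can be done
None
```

The garlic's bin (the right one) is swung out to its stop, the bulb is in the white bowl and the lemon's bin is shut; I handed the job in at about 16.5 s with the arm clear, and no verdict was returned.

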